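Try the lid of the electrode dry box, free its catch if need be, and hold it open

TASK

The welder needs both hands for the rods in the blue electrode dry box, and its lid will not stay up by itself. Before touching the catch, give the lid a gentle tug up by its black handle to find out whether it is caught; if it is, turn the red catch knob anticlockwise to its stop to free it. Then raise the lid by the handle to about 45 degrees and finish holding it there, with everything else on the bench left where it is.

Things in the scene. Friction and masses are not known exactly. Their poses are not given: they have to be found in the camera images.
- drybox: Electrode dry box, switched off: blue insulated chest 240 (x) x 440 (y) x 150 mm high fixed on the bench, with a bare aluminium lid on top. Origin: centre of the underside, on the bench surface. Its x axis points from the front (the side of the control panel, facing the robot) to the hinged back, y along the box to the left, z up. Its place and yaw differ from start to start
- drybox_hinge (a point): Middle of the lid's hinge line, at 120, 0, 152 mm in the box's frame (fixed to the box). The hinge line runs along the box's y axis. The lid is a slab 244 (front to back) x 444 x 22 mm; shut, its underside lies at this height. It weighs 0.5 to 0.9 kg with its handle and catch
- drybox_lid (a joint): Angle of the lid, rad: 0 shut, grows as the front edge rises; it drops shut when let go. Free, it lifts with 3 to 6 N at the handle. Caught, it rises only about 5 mm there (0.025 rad) and stops hard. Whether it is caught differs from start to start and cannot be seen: the strike under the lid creeps in its slots, so the catch does not always take, even with the knob shut
- drybox_lid_handle (a point): Centre of the grip of the lid's black bow handle: a round bar 14 mm thick, 110 mm long, parallel to the hinge line, its centre 40 mm above the lid's top face, on two thin posts (84 mm free between them). It moves with the lid about the hinge line, up and backwards; shut, it lies 200 mm in front of the hinge line and 62 mm above it (214 mm above the bench)
- drybox_catch (a joint): Angle of the red catch knob, rad: 0 to 0.2 at the start (shut, white index line towards the front), grows anticlockwise seen from above, to its stop at 1.4. From about 1.1 upwards the lid is free for certain. The knob turns stiffly (0.1 N m) and stays where it is left
- drybox_catch_grip (a point): Point on the axis of the catch knob at the height to grip it: a round fluted knob 40 mm in diameter, its sides 9 to 35 mm above the lid's top face (this point is at 24 mm), axis square to the lid. On the lid to the right of the handle (box y -140 mm, 193 mm to the front of the hinge line; height 198 mm above the bench when shut)
- chip_hammer: Chipping hammer with a steel coil grip, 240 mm long, lying in front of the box; leave it alone
- wire_brush: Wooden wire brush, 250 mm long, lying at the left; leave it alone
- mag_square: Orange magnetic welding square, about 100 mm, lying at the right; leave it alone
- dip_jar: White jar of nozzle dip with a blue cap, 68 mm wide, 70 mm tall, at the left near the robot; leave it alone
- tape_measure: Yellow tape measure, 72 x 36 x 67 mm, standing at the right near the robot; leave it alone
- flap_discs: Stack of three flap discs, 115 mm wide, 36 mm high, at the right; leave it alone
- g_clamp: Green G-clamp, about 195 mm long, lying at the far left; leave it alone

How it is judged:
By the outcome, as a careful person would: the job done as asked, in the order asked, and still so for the second after the job is handed in, while the arm keeps its last pose, push and grip.
It also fails if it takes over 61 s, if anything falls off the work surface, if the arm or the gripper's body presses on something with over 40 N, if the wrist force passes 120 N, or if a joint passes its speed limit or range.

ROBOT

A 6-joint arm with a two-finger parallel gripper is mounted at the origin on the work surface. World frame = base frame: x ahead of the robot, y to its left, z up, the work surface at z = 0. Lengths are in m, angles in rad, forces in N, time in s.
With the tool pointing down it reaches from about 0.275 to 0.875 m from the base axis. Payload 12.5 kg.
Tool frame: the origin (TCP) lies where the fingers leave the gripper's body, on its centre line; the fingertips stand 73 mm ahead of it and the grasp point (between the pads) lies 54 mm ahead of it (robot.tip_reach is the z of the fingertips in the tool frame, in m); z points along the fingers, y is the direction in which the jaws open and shut (so a half turn about z gives the same grasp; the last joint's range is limited). The gripper opens to 85 mm and grips with 20 to 120 N. Pads are 22 mm wide; open, the fingers measure 114 mm over their backs; the gripper's body (76 mm by 85 mm) begins 54 mm behind the grasp point. The pads swing forward as they close: fully open they stand 13 mm farther back than shut.
Start: joints at [-1.376, 0.351, 1.652, -0, 1.139, -0.085], TCP at [0.152, -0.529, 0.304] pointing down, gripper open.
Joint ranges: [-2.75, 2.75], [-0.79, 2.1], [0.01, 2.65], [-1.57, 4.71], [0.07, 3.14], [-2.87, 2.87]. Speed limits (rad/s): [2.22, 2.22, 2.79, 3.14, 3.14, 3.14].

INTERFACE

Orientations are given as a 3x3 rotation matrix whose columns are the frame's x, y, z axes.
In Python, from workcell import robot, eyes, workorder gives the robot as it stands.
- The arm moves only by the tool step_arm, never from a script. Its arguments are lists of equal length, an entry for each row: "offset": the shift along the tool's x, y, z in mm, a list of three; "turn": the turn about the tool's z in rad. A call has 1 to 20 rows; each row is the pose to reach, as a shift and turn from the pose measured when the call began, along the tool's axes at that moment; what a row does not reach only later rows make up. A row lasts 1/10 s, in which the tool goes at most 50 mm and 8.59 degrees, less where a joint would pass 70% of its speed; a pose out of reach is approached as far as the arm can. A call with a gripper value outside its range is refused whole. "grip" is the finger opening in mm, from 0 to 85.4, set as the call begins (left out, the last holds). The fingers move at their own pace and stop on an object; "newtons" is the grip in N (left out, the last holds). Time passes only in rows, so rows that repeat a pose let the fingers close. It gives the time, the measured TCP pose, the force and the opening at its end, in the units of the state.
- robot.sense(): the state, without advancing time (a new reading comes with each control period).
- eyes.camera(name): name is "side" or "top" or "wrist"; returns the picture (384x512x3 uint8, red, green, blue); there is no depth.
- eyes.calibration(name): a dict with "intrinsics" (3x3 intrinsics, pixels), "D" ([k1, k2, p1, p2, k3] as OpenCV has them; the pictures are not rectified), "pose" (4x4, takes a point from camera to world coordinates). Camera axes: x right, y down, z forward; pixel columns grow to the right and rows downward; lengths in m; the calibration is good to about 2 mm. A picture is of the moment at which its call begins: read the wrist's pose just before it. calibration takes no time and is no camera call; for the wrist camera it gives the pose at the moment of the call.
- workorder.hand_in(): hands the job in, once; it reports no verdict.
Trained networks look in the newest picture that a camera, given by its name, has taken for a name from the list of things; names that differ only in an ending like _2 or _b are one class to them, and where a whole thing is asked for, a point or a joint stands for the part that bears it (a point fixed in the world has none). Each returns a list of dicts, best first, with "p" (0 to 1); they miss things now and then, are a little off and sometimes report something else, mostly with a low value. They report only what shows in the picture. A call takes as long as a camera call.
- eyes.regions_of(camera, label): "region" (384x512 bool, what is visible of it) and "bbox" ([left, top, right, bottom] in pixels, round what is visible of it).
The state is a dict: "time": time; "q": joint angles; "joint_velocities": joint speeds; "tau": joint torques, N m; "tcp_pos": TCP position; "tool_rot": TCP orientation; "ft_force": force on the tool from outside, world axes, zero at the start; "wrist_torque": the same for the moment, N m; "gripper_width": finger opening in m.
Only numpy, scipy, OpenCV 4.12 (cv2) and the standard library are available. Lean on these libraries where they do the work, as an engineer would, in place of code of your own. Each camera call takes 0.05 s, during which the arm holds its last target.

## Working session

There is one attempt and no reset: what is moved stays moved. The work goes in short steps, Python scripts to look and compute and a tool call to move; the robot and the scene stay as the last step left them, time stands still between calls to the robot, and variables do not carry over. Pictures are saved under pics/ and viewed, and the job is handed in when it is done.

Besides the shell and the picture viewer there is one more tool, called by a JSON object that holds its "name" and its "arguments", one argument or row to a line. step_arm: Moves the arm, as the interface text tells. Its arguments: {"type":"object","properties":{"offset":{"type":"array"},"turn":{"type":"array"},"grip":{"type":"number"},"newtons":{"type":"number"}},"required":["offset","turn"]}

```bash
ls; mkdir -p pics; python3 - <<'E'
from workcell import robot, eyes, workorder
import cv2,numpy as np
np.set_printoptions(precision=4,suppress=True)
s=robot.sense();print(s)
print(robot.tip_reach)
for n in ("top","side"):
    im=eyes.camera(n); cv2.imwrite(f"pics/{n}0.png",im[:,:,::-1])
    c=eyes.calibration(n);print(n,c)
    for l in ("drybox","drybox_lid_handle","drybox_catch_grip"):
        r=eyes.regions_of(n,l)
        for d in r[:2]:
            v,u=np.nonzero(d["region"]);print(n,l,d["p"],d["bbox"],u.mean(),v.mean(),len(u))
E
```

```text
pics
{'time': 0.0, 'q': array([-1.3756,  0.3512,  1.6524,  0.    ,  1.1391, -0.0846]), 'joint_velocities': array([ 0.0004,  0.0007,  0.0015, -0.0011,  0.0006, -0.0005]), 'tau': array([ -0.001 , -50.6103, -29.1404,  -0.0001,   0.0046,  -0.    ]), 'tcp_pos': array([ 0.1519, -0.5284,  0.3034]), 'tool_rot': array([[ 0.9611,  0.2761, -0.0002],
       [ 0.2761, -0.9611,  0.0011],
       [ 0.0001, -0.0012, -1.    ]]), 'ft_force': array([ 0.2299, -0.1406,  0.2977]), 'wrist_torque': array([ 0.0185,  0.0107, -0.0085]), 'gripper_width': 0.08559394847519577}
0.0726
top {'intrinsics': array([[409.7295,   0.    , 257.1645],
       [  0.    , 409.7295, 194.2817],
       [  0.    ,   0.    ,   1.    ]]), 'D': array([-0.1499,  0.    ,  0.    ,  0.    ,  0.    ]), 'pose': array([[-0.0185, -0.9917,  0.1275,  0.3126],
       [-0.9998,  0.0191,  0.0037, -0.0215],
       [-0.0061, -0.1274, -0.9918,  1.6201],
       [ 0.    ,  0.    ,  0.    ,  1.    ]])}
top drybox 0.57 [198.3, 144.0, 332.6, 221.9] 267.3084588131089 182.26716120460586 9032
top drybox 0.54 [204.1, 143.5, 331.1, 219.6] 267.61037234042556 18
[... 277 characters left out ...]
,  0.    ,  0.    ,  0.    ,  0.    ]), 'pose': array([[ 0.9449, -0.2291,  0.2338,  0.1465],
       [-0.3273, -0.6705,  0.6658, -1.0621],
       [ 0.0042, -0.7057, -0.7085,  1.2665],
       [ 0.    ,  0.    ,  0.    ,  1.    ]])}
side drybox 0.79 [219.6, 147.0, 322.1, 280.5] 266.98345278246205 212.72006745362563 9488
side drybox 0.48 [177.4, 156.2, 194.6, 184.3] 185.6970509383378 171.87399463806972 373
side drybox_lid_handle 0.76 [218.4, 145.4, 317.5, 251.4] 266.1858170026787 200.2486958973636 7093
side drybox_lid_handle 0.56 [219.2, 147.5, 318.1, 279.1] 266.9086272843179 212.74330641733957 9412
side drybox_catch_grip 0.45 [248.2, 211.5, 260.7, 228.9] 253.98101265822785 221.3987341772152 158
```

```bash
python3 - <<'E'
import cv2
a=cv2.imread("pics/top0.png");b=cv2.imread("pics/side0.png")
cv2.imwrite("pics/top0c.png",cv2.resize(a[120:250,170:360],None,fx=4,fy=4,interpolation=cv2.INTER_CUBIC))
cv2.imwrite("pics/side0c.png",cv2.resize(b[130:290,200:340],None,fx=3.7,fy=3.7,interpolation=cv2.INTER_CUBIC))
E
```

```text
(no output)
```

View pics/top0.png

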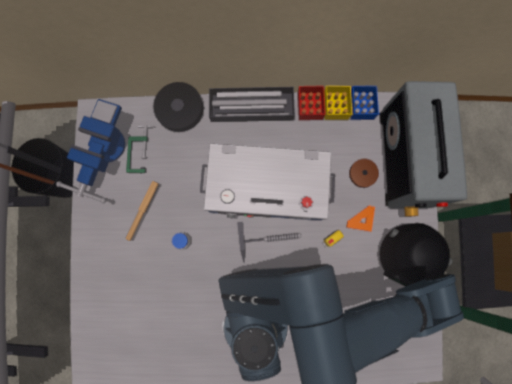

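View pics/side0.png

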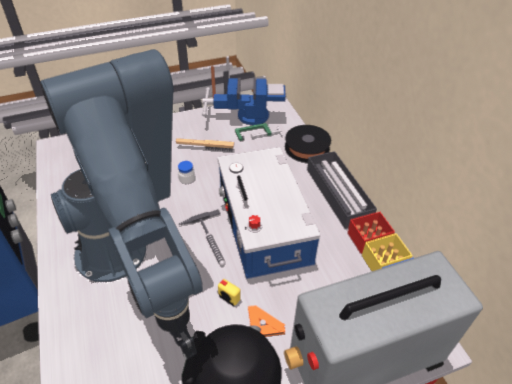

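```bash
echo
```

```text
(no output)
```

View pics/top0c.png

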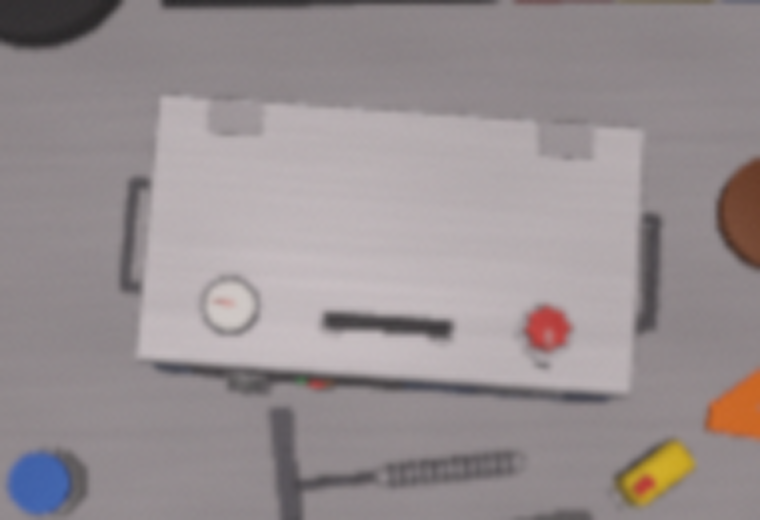

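View pics/side0c.png

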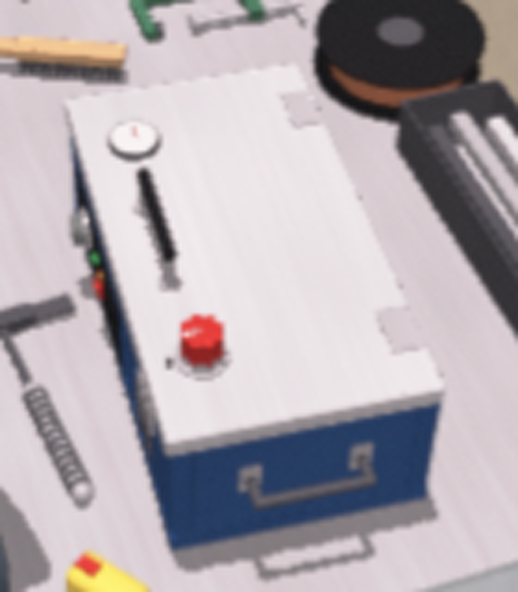

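The top view shows the lid's corners at about (210,144), (331,152), (327,218) and (204,210), the handle at (251..283, 200..202) and the knob at (307,202). I'll fit the box pose to these points.

```bash
cat > h.py <<'E'
import numpy as np,cv2
from scipy.optimize import least_squares
from workcell import robot,eyes,workorder
np.set_printoptions(precision=4,suppress=True)
def proj(P,c):
    T=np.linalg.inv(c["pose"]);r,_=cv2.Rodrigues(T[:3,:3])
    return cv2.projectPoints(np.asarray(P,float).reshape(-1,1,3),r,T[:3,3],c["intrinsics"],c["D"])[0].reshape(-1,2)
def box2w(p,P):
    x,y,a=p;R=np.array([[np.cos(a),-np.sin(a),0],[np.sin(a),np.cos(a),0],[0,0,1]])
    return np.asarray(P)@R.T+[x,y,0]
E
python3 - <<'E'
from h import *
t=np.array([[161,97],[643,129],[629,393],[137,359],[324,320],[452,327],[548,328]])/4+[170,120]-.375
T=np.array([[.122,.222,.174],[.122,-.222,.174],[-.122,-.222,.174],[-.122,.222,.174],[-.08,.055,.214],[-.08,-.055,.214],[-.073,-.14,.207]])
s=np.array([[68,102],[292,66],[440,388],[167,448],[144,170],[171,262],[203,333]])/3.7+[200,130]-.36
S=T[[3,0,1,2,4,5,6]]
ct,cs=eyes.calibration("top"),eyes.calibration("side")
def f(p,w=(1,1)): return np.r_[w[0]*(proj(box2w(p,T),ct)-t).ravel(),w[1]*(proj(box2w(p,S),cs)-s).ravel()]
for w in((1,0),(0,1),(1,1)):
    r=least_squares(f,[.5,0,0],args=(w,));p=r.x;print(w,p,r.cost)
print(f(p).reshape(-1,2))
for n,q in(("handle",[-.08,0,.214]),("knob",[-.073,-.14,.198]),("hinge",[.12,0,.152])):print(n,box2w(p,np.array([q])))
E
```

```text
(1, 0) [ 0.5493 -0.055  -0.088 ] 2.5855914167825005
(0, 1) [ 0.5495 -0.0609 -0.0906] 7.338056538620095
(1, 1) [ 0.5497 -0.0574 -0.0891] 13.679714185326413
[[-0.1558 -1.2037]
 [ 1.3117 -0.8414]
 [ 1.6704  0.238 ]
 [-0.0933  0.0328]
 [ 0.6236  0.0631]
 [ 0.3986  0.5227]
 [ 0.7928  0.1825]
 [-1.5373 -1.2618]
 [ 1.0875 -1.497 ]
 [ 1.7595 -0.3352]
 [-0.3321 -1.5835]
 [-1.1622  0.7143]
 [-0.8915 -1.47  ]
 [-0.972  -0.3846]]
handle [[ 0.47   -0.0503  0.214 ]]
knob [[ 0.4645 -0.1903  0.198 ]]
hinge [[ 0.6692 -0.0681  0.152 ]]
```

{"name": "step_arm", "arguments": {
  "offset": [
    [0,0,-40],
    [0,0,-80],
    [0,0,-115],
    [30,-25,-115],
    [60,-50,-115],
    [90,-75,-115],
    [120,-100,-115],
    [150,-127,-115],
    [180,-153,-115],
    [210,-178,-115],
    [240,-204,-115],
    [270,-229,-115],
    [300,-255,-115],
    [330,-280,-115],
    [360,-306,-115],
    [390,-331,-115],
    [415,-352,-115],
    [430,-365,-115],
    [438,-372,-115],
    [438,-372,-115]
  ],
  "turn": [0,0,0,-0.08,-0.16,-0.24,-0.32,-0.4,-0.48,-0.56,-0.64,-0.72,-0.8,-0.88,-0.96,-1.04,-1.12,-1.18,-1.2,-1.2],
  "grip": 85,
  "newtons": 25
}}

```text
time: 2.4
tcp_pos: [0.4704, -0.0496, 0.4187]
tool_rot: [[0.09, 0.996, -0.0], [0.996, -0.09, 0.0], [0.0, -0.0, -1.0]]
ft_force: [-0.3, -0.8, 0.3]
gripper_width: 0.085
```

```bash
python3 - <<'E'
from h import *
s=robot.sense();print(s["time"],s["q"],s["tcp_pos"],s["tool_rot"],s["ft_force"])
c=eyes.calibration("wrist");im=eyes.camera("wrist");cv2.imwrite("pics/w1.png",im[:,:,::-1]);np.save("w1pose.npy",c["pose"]);print(c)
d=im[:,:,::-1].copy()
p=[.5497,-.0574,-.0891]
T=np.array([[-.122,-.222,.174],[-.122,.222,.174],[-.08,.055,.214],[-.08,-.055,.214],[-.073,-.14,.209]])
for q in proj(box2w(p,T),c):print(q);cv2.circle(d,(int(q[0]),int(q[1])),4,(255,0,255),1) if abs(q).max()<2000 else 0
cv2.imwrite("pics/w1d.png",d)
E
```

```text
2.4 [-0.2035  0.1057  1.6779  0.0002  1.3584 -0.1131] [ 0.4704 -0.0496  0.4187] [[ 0.0903  0.9959 -0.0003]
 [ 0.9959 -0.0903  0.0002]
 [ 0.0002 -0.0003 -1.    ]] [-0.3261 -0.8408  0.3084]
{'intrinsics': array([[284.3882,   0.    , 249.0181],
       [  0.    , 284.3882, 192.3996],
       [  0.    ,   0.    ,   1.    ]]), 'D': array([-0.0156,  0.    ,  0.    ,  0.    ,  0.    ]), 'pose': array([[ 0.9958, -0.0868, -0.0284,  0.4772],
       [-0.0914, -0.9429, -0.3203,  0.033 ],
       [ 0.001 ,  0.3215, -0.9469,  0.489 ],
       [ 0.    ,  0.    ,  0.    ,  1.    ]])}
[219.4951 326.866 ]
[202.1766 -64.2722]
[249.0798 127.7694]
[249.3165 232.3212]
[255.3474 294.8578]
```

View pics/w1d.png

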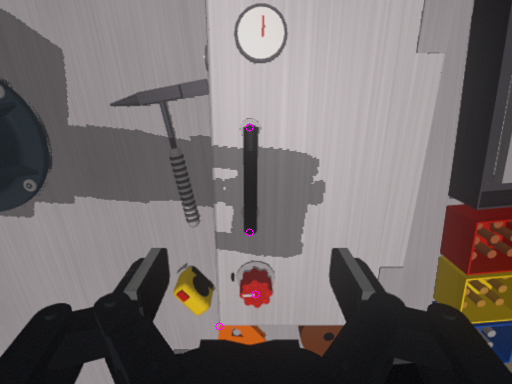

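The wrist view confirms the fit: the handle runs (250,127)–(250,233) and the knob is at about (256,289). Next I'll zoom in to refine the fit and read the knob's index line.

```bash
python3 - <<'E'
import cv2
a=cv2.imread("pics/w1.png")
cv2.imwrite("pics/w1a.png",cv2.resize(a[115:335,195:305],None,fx=2.7,fy=2.7,interpolation=cv2.INTER_CUBIC))
cv2.imwrite("pics/w1b.png",cv2.resize(a[255:335,205:305],None,fx=7,fy=7,interpolation=cv2.INTER_CUBIC))
E
```

```text
(no output)
```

View pics/w1a.png

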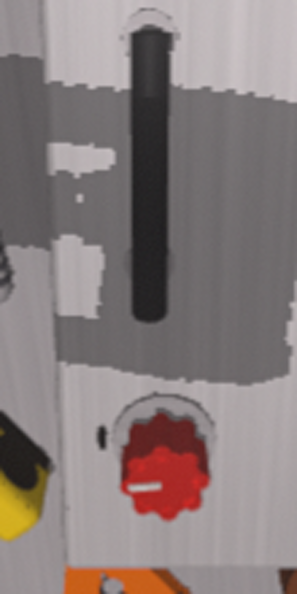

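View pics/w1b.png

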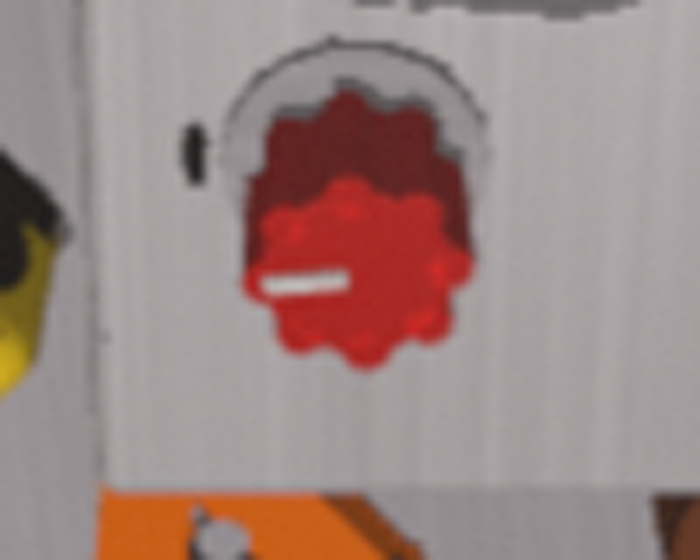

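The knob index reads about 0.06 rad and the fit holds to about 1 mm. Next I'll descend on the handle and close.

{"name": "step_arm", "arguments": {
  "offset": [
    [0,0,30],
    [0,0,60],
    [0,0,90],
    [0,0,110],
    [0,0,125],
    [0,0,135],
    [0,0,143],
    [0,0,149],
    [0,0,150],
    [0,0,150]
  ],
  "turn": [0,0,0,0,0,0,0,0,0,0]
}}

```text
time: 3.45
tcp_pos: [0.4701, -0.0503, 0.2691]
tool_rot: [[0.092, 0.996, 0.0], [0.996, -0.092, -0.0], [-0.0, 0.0, -1.0]]
ft_force: [0.9, 1.1, -0.1]
gripper_width: 0.0851
```

{"name": "step_arm", "arguments": {
  "offset": [
    [0,0,0],
    [0,0,0],
    [0,0,0],
    [0,0,0],
    [0,0,0],
    [0,0,0],
    [0,0,0],
    [0,0,0],
    [0,0,0],
    [0,0,0]
  ],
  "turn": [0,0,0,0,0,0,0,0,0,0],
  "grip": 10,
  "newtons": 30
}}

```text
time: 4.45
tcp_pos: [0.471, -0.0504, 0.2693]
tool_rot: [[0.092, 0.996, 0.003], [0.996, -0.092, -0.0], [-0.0, 0.003, -1.0]]
ft_force: [6.7, -0.3, -2.5]
gripper_width: 0.0127
```

```bash
python3 - <<'E'
from h import *
s=robot.sense();print(s["time"],s["q"],s["tcp_pos"],s["ft_force"],s["wrist_torque"],s["gripper_width"])
im=eyes.camera("side");cv2.imwrite("pics/s2.png",cv2.resize(im[100:290,150:350,::-1],None,fx=3,fy=3))
im=eyes.camera("wrist");cv2.imwrite("pics/w2.png",im[:,:,::-1])
E
```

```text
4.45 [-0.205   0.2547  1.8807  0.0002  1.0034 -0.1132] [ 0.471  -0.0504  0.2693] [ 6.7139 -0.3203 -2.5365] [ 0.0717 -0.8849  0.0627] 0.012676434166634214
```

View pics/w2.png

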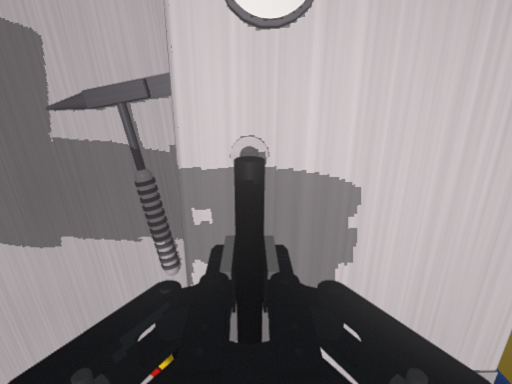

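The jaws hold the bar at mid-grip, between the posts, with 12.7 mm opening. Now a gentle tug, in small steps.

{"name": "step_arm", "arguments": {
  "offset": [
    [0,0.5,-1],
    [0,0.5,-2],
    [0,0.5,-3],
    [0,0.5,-3],
    [0,0.5,-3]
  ],
  "turn": [0,0,0,0,0]
}}

```text
time: 5.05
tcp_pos: [0.4718, -0.0505, 0.2723]
tool_rot: [[0.092, 0.996, 0.004], [0.996, -0.092, -0.0], [-0.0, 0.004, -1.0]]
ft_force: [6.0, -1.1, -7.1]
gripper_width: 0.0126
```

{"name": "step_arm", "arguments": {
  "offset": [
    [0,0,-1],
    [0,0,-2],
    [0,0,-3],
    [0,0,-3],
    [0,0,-3]
  ],
  "turn": [0,0,0,0,0]
}}

```text
time: 5.55
tcp_pos: [0.4726, -0.0506, 0.2754]
tool_rot: [[0.092, 0.996, 0.006], [0.996, -0.092, -0.001], [-0.0, 0.006, -1.0]]
ft_force: [9.1, -1.2, -8.3]
gripper_width: 0.0128
```

{"name": "step_arm", "arguments": {
  "offset": [
    [0,0,-1],
    [0,0,-2],
    [0,0,-2],
    [0,0,-2]
  ],
  "turn": [0,0,0,0]
}}

```text
time: 5.95
tcp_pos: [0.4732, -0.0506, 0.2775]
tool_rot: [[0.092, 0.996, 0.008], [0.996, -0.092, -0.001], [-0.0, 0.008, -1.0]]
ft_force: [7.0, -0.5, -8.3]
gripper_width: 0.0129
```

{"name": "step_arm", "arguments": {
  "offset": [
    [0,0,-1],
    [0,0,-2],
    [0,0,-2],
    [0,0,-2]
  ],
  "turn": [0,0,0,0]
}}

```text
time: 6.35
tcp_pos: [0.4738, -0.0507, 0.2795]
tool_rot: [[0.092, 0.996, 0.01], [0.996, -0.092, -0.001], [-0.0, 0.01, -1.0]]
ft_force: [8.9, -0.4, -9.0]
gripper_width: 0.0127
```

```bash
python3 - <<'E'
from h import *
s=robot.sense();print(s["time"],s["tcp_pos"],s["ft_force"],s["wrist_torque"])
im=eyes.camera("side");cv2.imwrite("pics/s3.png",np.hstack([cv2.imread("pics/s2.png")[:,:400],cv2.resize(im[100:290,150:350,::-1],None,fx=3,fy=3)[:,:400]]))
im=eyes.camera("wrist");cv2.imwrite("pics/w3.png",im[:,:,::-1])
E
```

```text
6.35 [ 0.4738 -0.0507  0.2795] [ 8.9154 -0.4148 -9.0071] [-0.0266 -1.0161  0.0175]
```

View pics/w3.png

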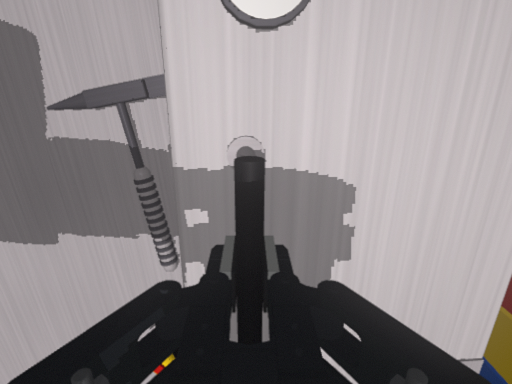

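View pics/s3.png

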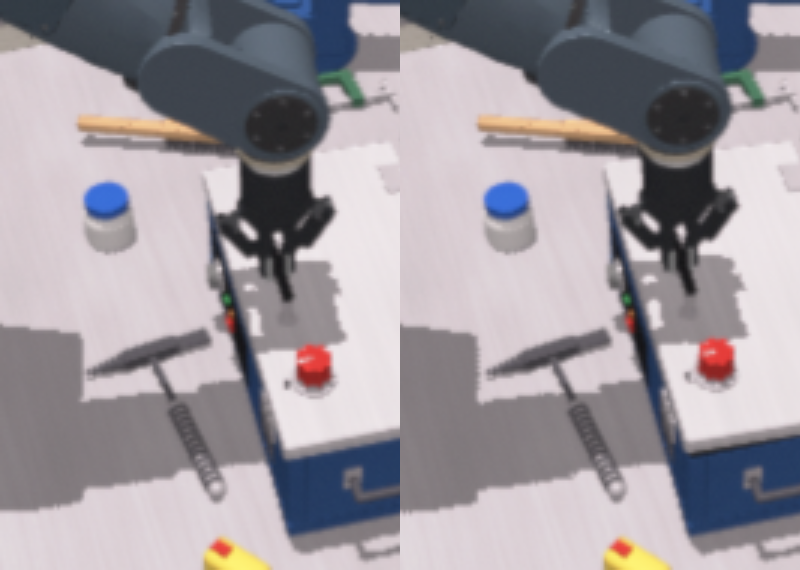

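The lid is free: it rose 10 mm at a steady ~9 N, and the side view shows a gap under it and the knob raised. So the catch stays untouched. I'll compute the arc next.

```bash
cat > arc.py <<'E'
from h import *
import sys
s=robot.sense();R=s["tool_rot"];t=s["tcp_pos"]
bx=np.array([np.cos(.0895),-np.sin(.0895),0])
def hp(th): a=.3007+th; r=.2094; return bx*(-r*np.cos(a)+.2)+[0,0,r*np.sin(a)-.062]
ref=np.array([.4712,-.0504,.2693])
d=t-ref; th0=least_squares(lambda q:(hp(q[0])-d),[.1]).x[0]; print("th",th0,"resid mm",1000*(hp(th0)-d),s["ft_force"])
for th in np.linspace(th0,float(sys.argv[1]),int(sys.argv[2])+1)[1:]:
    print(round(th,3),np.round(1000*R.T@(ref+hp(th)-t),1))
E
python3 arc.py 0.42 15
```

```text
th 0.04981559993455418 resid mm [ 0.7078 -0.0398 -0.2591] [ 8.6684 -0.9963 -9.2723]
0.074 [ 0.   2.6 -4.5]
0.099 [ 0.   4.6 -9.3]
0.124 [  0.    6.7 -14. ]
0.149 [  0.    8.9 -18.7]
0.173 [  0.1  11.3 -23.3]
0.198 [  0.1  13.7 -27.8]
0.223 [  0.1  16.3 -32.3]
0.247 [  0.1  19.  -36.7]
0.272 [  0.1  21.8 -41.1]
0.297 [  0.1  24.7 -45.4]
0.321 [  0.1  27.7 -49.6]
0.346 [  0.1  30.8 -53.7]
0.371 [  0.1  34.  -57.8]
0.395 [  0.1  37.3 -61.7]
0.42 [  0.1  40.7 -65.6]
```

{"name": "step_arm", "arguments": {
  "offset": [
    [0,2.6,-4.5],
    [0,4.6,-9.3],
    [0,6.7,-14],
    [0,8.9,-18.7],
    [0,11.3,-23.3],
    [0,13.7,-27.8],
    [0,16.3,-32.3],
    [0,19,-36.7],
    [0,21.8,-41.1],
    [0,24.7,-45.4],
    [0,24.7,-45.4]
  ],
  "turn": [0,0,0,0,0,0,0,0,0,0,0]
}}

```text
time: 7.55
tcp_pos: [0.4969, -0.0527, 0.3258]
tool_rot: [[0.092, 0.996, 0.006], [0.996, -0.092, -0.001], [0.0, 0.006, -1.0]]
ft_force: [-12.7, 0.6, 2.6]
gripper_width: 0.0126
```

```bash
python3 arc.py 0.54 10;python3 - <<'E'
from h import *
s=robot.sense();print(s["tool_rot"],s["wrist_torque"])
im=eyes.camera("side");cv2.imwrite("pics/s4.png",cv2.resize(im[100:290,150:350,::-1],None,fx=3,fy=3))
im=eyes.camera("wrist");cv2.imwrite("pics/w4.png",im[:,:,::-1])
E
```

```text
th 0.2968118410511895 resid mm [ 1.0812 -0.0546 -0.7361] [-12.7335   0.5583   2.6154]
0.321 [ 0.1  4.  -3.4]
0.345 [ 0.1  7.1 -7.5]
0.37 [  0.1  10.2 -11.5]
0.394 [  0.1  13.4 -15.4]
0.418 [  0.1  16.8 -19.3]
0.443 [  0.1  20.2 -23.1]
0.467 [  0.1  23.7 -26.7]
0.491 [  0.1  27.3 -30.3]
0.516 [  0.1  31.  -33.8]
0.54 [  0.1  34.8 -37.3]
[[ 0.092   0.9957  0.0063]
 [ 0.9958 -0.092  -0.0006]
 [ 0.      0.0063 -1.    ]] [0.0851 2.2179 0.0043]
```

View pics/w4.png

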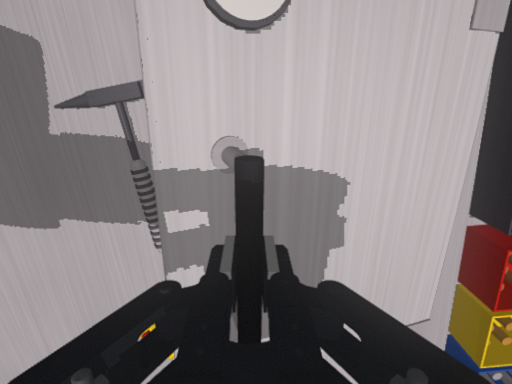

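View pics/s4.png

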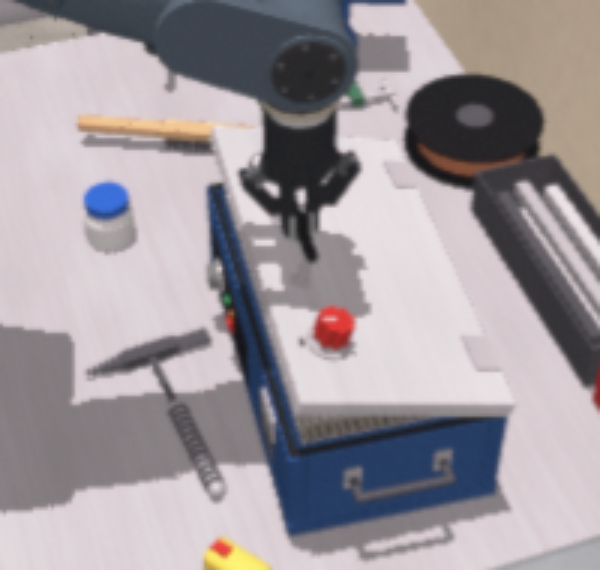

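The lid is at about 17° and following the hand; the bar is still mid-pad, and the catch and the other items are untouched. There's a ~12 N radial force from a slight mismatch between my arc and the real one, so I'll anchor the next increments on the measured pose with a small outward bias.

```bash
cat > arc2.py <<'E'
from h import *
import sys
s=robot.sense();R=s["tool_rot"];t=s["tcp_pos"]
bx=np.array([np.cos(.0895),-np.sin(.0895),0])
def rad(th): a=.3007+th; return -bx*np.cos(a)+[0,0,np.sin(a)]
def tan(th): a=.3007+th; return bx*np.sin(a)+[0,0,np.cos(a)]
hinge=np.array([.4712,-.0504,.2693])+bx*.2-[0,0,.062]
v=t-hinge; th0=np.arctan2(v[2],-v@bx)-.3007; r=np.hypot(v[2],v@bx)
f=s["ft_force"];print(s["time"],"th",th0,"r",r,"Frad",f@rad(th0),"Ftan",f@tan(th0),s["wrist_torque"],"tilt",R[2,1],"grip",s["gripper_width"])
if len(sys.argv)>1:
  N=int(sys.argv[2]);b=float(sys.argv[3])/1000
  for i,th in enumerate(np.linspace(th0,float(sys.argv[1]),N+1)[1:]):
    print(round(th,3),np.round(1000*R.T@(r*(rad(th)-rad(th0))+b*(i+1)/N*rad(th)),1))
E
python3 arc2.py 0.54 10 1.5
```

```text
7.65 th 0.29498281047521885 r 0.21069893195911352 Frad 12.26936528811933 Ftan -3.908394719376854 [0.0607 2.152  0.0017] tilt 0.006088332960033553 grip 0.012954025396012921
0.319 [ 0.   2.9 -4.3]
0.344 [ 0.   5.8 -8.5]
0.368 [  0.    8.9 -12.7]
0.393 [  0.   12.  -16.8]
0.417 [  0.   15.3 -20.8]
0.442 [  0.   18.7 -24.8]
0.466 [  0.1  22.2 -28.6]
0.491 [  0.1  25.7 -32.4]
0.515 [  0.1  29.4 -36.1]
0.54 [  0.1  33.1 -39.7]
```

{"name": "step_arm", "arguments": {
  "offset": [
    [0,2.9,-4.3],
    [0,5.8,-8.5],
    [0,8.9,-12.7],
    [0,12,-16.8],
    [0,15.3,-20.8],
    [0,18.7,-24.8],
    [0,22.2,-28.6],
    [0,25.7,-32.4],
    [0,29.4,-36.1],
    [0,33.1,-39.7],
    [0,33.1,-39.7]
  ],
  "turn": [0,0,0,0,0,0,0,0,0,0,0]
}}

```text
time: 8.75
tcp_pos: [0.5299, -0.0558, 0.366]
tool_rot: [[0.092, 0.996, 0.007], [0.996, -0.092, -0.001], [-0.0, 0.007, -1.0]]
ft_force: [-4.0, 0.2, -2.1]
gripper_width: 0.0127
```

```bash
python3 arc2.py 0.67 6 1.0
```

```text
8.75 th 0.5431921735144107 r 0.21232270839740328 Frad 1.0550078668015177 Ftan -4.42124766101053 [0.0786 0.8412 0.0128] tilt 0.006753916168337376 grip 0.012686940479756808
0.564 [ 0.   3.3 -3.1]
0.585 [ 0.   6.7 -6. ]
0.607 [ 0.  10.1 -8.9]
0.628 [  0.   13.6 -11.8]
0.649 [  0.   17.1 -14.6]
0.67 [  0.1  20.8 -17.3]
```

{"name": "step_arm", "arguments": {
  "offset": [
    [0,3.3,-3.1],
    [0,6.7,-6],
    [0,10.1,-8.9],
    [0,13.6,-11.8],
    [0,17.1,-14.6],
    [0,20.8,-17.3],
    [0,20.8,-17.3]
  ],
  "turn": [0,0,0,0,0,0,0]
}}

```text
time: 9.45
tcp_pos: [0.551, -0.0577, 0.3838]
tool_rot: [[0.092, 0.996, 0.007], [0.996, -0.092, -0.001], [0.0, 0.007, -1.0]]
ft_force: [-3.2, 0.3, -3.6]
gripper_width: 0.0129
```

```bash
python3 arc2.py 0.79 6 0.7; python3 - <<'E'
from h import *
im=eyes.camera("side");cv2.imwrite("pics/s5.png",cv2.resize(im[100:290,150:350,::-1],None,fx=3,fy=3))
im=eyes.camera("wrist");cv2.imwrite("pics/w5.png",im[:,:,::-1])
E
```

```text
9.45 th 0.67319984630491 r 0.2133472513725535 Frad -1.1710562179925814 Ftan -4.6505484881120935 [0.1419 0.6359 0.0117] tilt 0.007476556767367573 grip 0.012876396084920125
0.693 [ 0.   3.4 -2.4]
0.712 [ 0.   6.9 -4.7]
0.732 [ 0.  10.4 -6.9]
0.751 [ 0.  13.9 -9.1]
0.771 [  0.   17.5 -11.2]
0.79 [  0.1  21.2 -13.2]
```

View pics/w5.png

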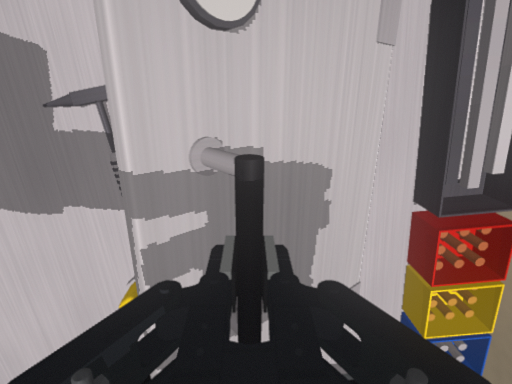

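View pics/s5.png

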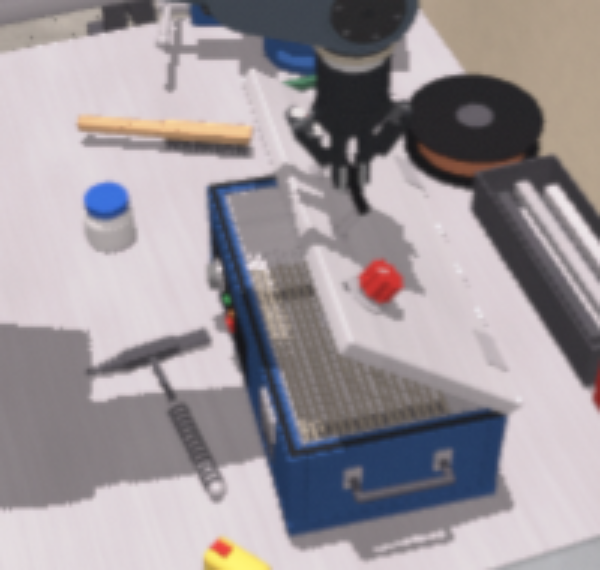

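The lid is at about 38.5° and following cleanly, with the bar still in mid-pad. One last stretch to 45°.

{"name": "step_arm", "arguments": {
  "offset": [
    [0,3.4,-2.4],
    [0,6.9,-4.7],
    [0,10.4,-6.9],
    [0,13.9,-9.1],
    [0,17.5,-11.2],
    [0,21,-13.2],
    [0,21,-13.2],
    [0,21,-13.2],
    [0,21,-13.2],
    [0,21,-13.2]
  ],
  "turn": [0,0,0,0,0,0,0,0,0,0]
}}

```text
time: 10.55
tcp_pos: [0.5713, -0.0595, 0.3971]
tool_rot: [[0.092, 0.996, 0.007], [0.996, -0.092, -0.001], [-0.0, 0.007, -1.0]]
ft_force: [-5.0, 1.0, 3.1]
gripper_width: 0.0127
```

```bash
python3 arc2.py; python3 - <<'E'
from h import *
im=eyes.camera("side");d=im[:,:,::-1].copy()
c=eyes.calibration("side");p=[.5507,-.0574,-.0895]
for deg,col in((35,(255,0,0)),(45,(0,255,0)),(55,(0,0,255))):
    th=np.radians(deg)
    L=lambda a,y,h:[.12-a*np.cos(th)+h*np.sin(th),y,.152+a*np.sin(th)+h*np.cos(th)]
    P=np.array([L(.242,.222,.022),L(.242,-.222,.022),L(0,-.222,.022)])
    cv2.polylines(d,[np.round(proj(box2w(p,P),c)).astype(int)],False,col,1)
cv2.imwrite("pics/s6.png",cv2.resize(np.ascontiguousarray(d[100:290,150:350]),None,fx=3,fy=3))
cv2.imwrite("pics/t6.png",eyes.camera("top")[:,:,::-1])
cv2.imwrite("pics/w6.png",eyes.camera("wrist")[:,:,::-1])
E
python3 arc2.py
```

```text
10.55 th 0.787161691647154 r 0.214267512625324 Frad 5.122887028190831 Ftan -3.0687247462395053 [0.2624 0.9922 0.0573] tilt 0.0073133612365293066 grip 0.012699162094409161
10.7 th 0.7871127124305286 r 0.21427115574713784 Frad 3.8118558372150546 Ftan -3.3076711417487554 [0.1399 0.937  0.0102] tilt 0.007306698930420957 grip 0.012638890262980304
```

View pics/s6.png

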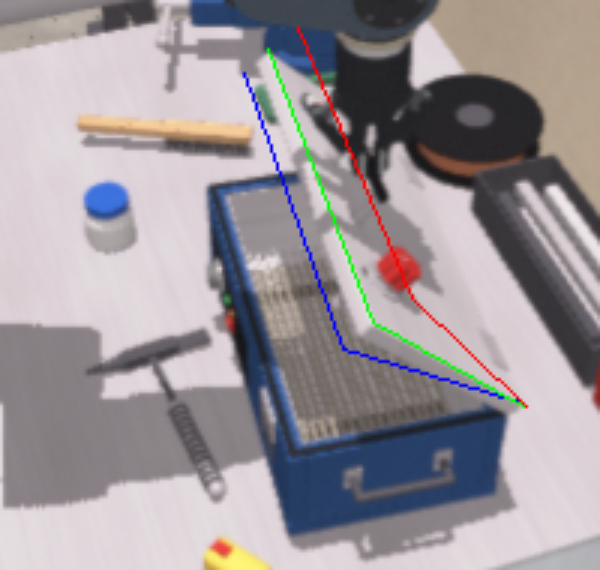

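View pics/w6.png

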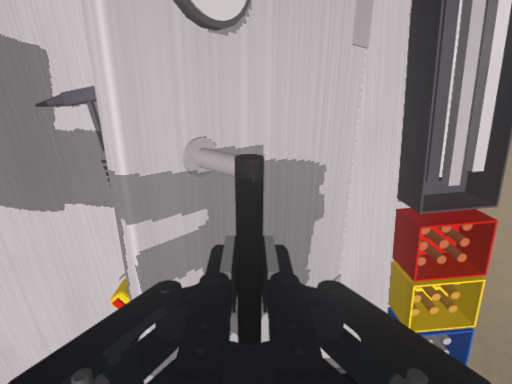

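View pics/t6.png

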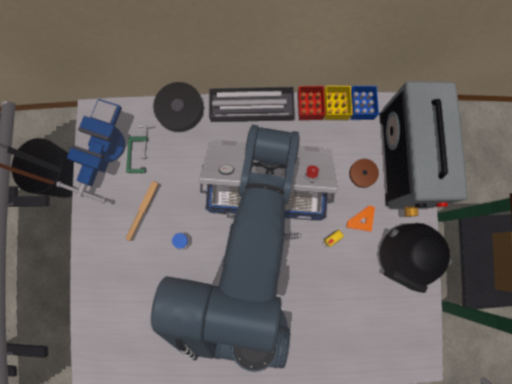

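The lid's top edge lies on the overlaid 45° line in the side view. It's held still, and everything else is where it was, so I'm handing in.

```bash
python3 - <<'E'
from h import *
print(workorder.hand_in());s=robot.sense();print(s["time"],s["tcp_pos"],s["ft_force"],s["gripper_width"])
E
```

```text
the job is handed in; nothing more can be done
None
the job is handed in; nothing more can be done
```

The lid is up at about 45° and the gripper is still holding it by the handle. I gripped the black handle first and tugged gently upwards. The lid rose 10 mm, well past the 5 mm a caught lid allows, at a steady pull of about 8–9 N. The side picture showed a gap under it, so it was free and I left the red catch knob alone.

- **Angle:** Hand position about the hinge gave 0.787 rad (45.1°). In the side picture the lid edge sits on the 45° overlay to within a pixel or two, so I trust it to about ±1.5°.
- **Hold:** The bar was mid-pad at 12.7 mm opening, and the lid did not move over the last pictures before hand-in. The job was handed in shortly after 10.7 s.
- **Forces:** The readings I took stayed under about 15 N at the wrist.
- **Rest of the bench:** The other items looked unmoved in the final pictures. The hammer was partly hidden by the arm in the last top view but showed in its place in the side view.

Two small disagreements:
- **Tug force:** The 8–9 N was above the 3–6 N expected for a free lid, probably because my path pulled slightly sideways on the handle.
- **Arc radius:** My fitted hinge gave a radius that grew from 209 to 214 mm during the lift. I corrected for that along the way, and it accounts for most of the angle uncertainty.

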